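Show the finished relief panel to the inspection camera

ROBOT

A 7-joint arm with a two-finger parallel gripper is mounted at the origin on the work surface. World frame = base frame: x ahead of the robot, y to its left, z up, the work surface at z = 0. Lengths are in m, angles in rad, forces in N, time in s.
With the tool pointing down it reaches from about 0.35 to 0.9 m from the base axis. Payload 8.1 kg.
Tool frame: the origin (TCP) lies at the very end of the fingers, on their centre line; the grasp point (between the pads) lies 19 mm behind it; z points along the fingers, y is the line along which they close (so a half turn about z gives the same grasp; the last joint's range is limited). The gripper opens to 92 mm and grips with 3 to 60 N. Pads are 19 mm wide; open, the fingers measure 130 mm over their backs; the gripper's body (75 mm by 190 mm) begins 47 mm behind the grasp point.
Start: joints at [-1.409, 0.434, 0.025, 1.573, -0.012, 1.134, -0.075], TCP at [0.164, 0.603, 0.227] pointing down, gripper open.
Joint ranges: [-2.62, 2.62], [-0.44, 2.09], [-1.27, 1.32], [0.08, 2.57], [-1.32, 4.46], [0.12, 2], [-2.74, 2.74]. Speed limits (rad/s): [2.22, 2.22, 3.01, 3.01, 3.14, 3.14, 3.14].

INTERFACE

Orientations are given as a rotation vector (axis times angle).
In Python, from cell import arm gives the robot as it stands.
- The arm moves only by the shell command python3 -m pendant 'ROWS' [FORCE]. ROWS is a JSON object of lists of equal length, an entry for each row: "slide": the shift along the tool's x, y, z in units of 0.3 m (1.0 is 0.3 m), a list of three; "dr": the turn, a rotation vector about the tool's x, y, z in units of 0.12 rad (1.0 is 0.12 rad), a list of three; "claw": the opening, from 0 (shut) to 1 (fully open). In form: {"slide": [[tx, ty, tz], ...], "dr": [[ax, ay, az], ...], "claw": [claw, ...]}. A call has 1 to 10 rows; each row shifts and turns the commanded pose from where the row before left it, along the tool's axes as they then stand; what a row does not reach is not made up. A row lasts 1/10 s, in which the tool goes at most 50 mm and 8.59 degrees, less where a joint would pass 70% of its speed; a pose out of reach is approached as far as the arm can. A call with a number of a shift or a turn outside -1 to 1 is refused whole. A call with a gripper value outside its range is refused whole. The fingers move at their own pace and stop on an object; FORCE is the grip in N (left out, the last holds). Time passes only in rows, so rows that do not move let the fingers close. It gives the time, the measured TCP pose, the force, the opening and the grip force at its end, in the units of the state.
- arm.observe(): the state, without advancing time (a new reading comes with each control period).
- arm.get_image(name): name is "scene" or "top"; returns the picture (400x640x3 uint8, red, green, blue); there is no depth.
- arm.calibration(name): a dict with "K" (3x3 intrinsics, pixels), "dist" ([k1, k2, p1, p2, k3] as OpenCV has them; the pictures are not rectified), "xyz" and "orientation" of the camera in the world. Camera axes: x right, y up, looking along -z (the intrinsics and any distortion apply to the point x, -y, -z); pixel columns grow to the right and rows downward; lengths in m; the calibration is good to about 2 mm. A picture is of the moment at which its call begins. calibration takes no time and is no camera call.
- arm.sign_off(): hands the job in; it is judged then, once.
The state is a dict: "clock": time; "joints": joint angles; "dq": joint speeds; "joint_efforts": joint torques, N m; "position": TCP position; "ee_rot": TCP orientation; "force": force on the tool from outside, world axes, zero at the start; "ft_torque": the same for the moment, N m; "width": opening from 0.0 (shut) to 1.0 (fully open); "gripper_force": force on a finger pad.
Only numpy, scipy, OpenCV 4.12 (cv2) and the standard library are available. Lean on these libraries where they do the work, as an engineer would, in place of code of your own. Each camera call takes 0.05 s, during which the arm holds its last target. There are 200 camera calls.

TASK

The relief panel on the carving board is finished: swing the wooden turn-button clear of its plain end, draw the panel back from under the fixed snib at its carved end and lift it out, gripping it by its plain half so that the carved rosette stays uncovered. Hold it up to the inspection camera with the centre of the rosette 28 cm straight in front of the lens, the carved face looking squarely into the lens and the panel's long edges level across the picture. Finish while holding it there, steady in the air, without bumping the camera or its stand and without disturbing the tools and pots lying about.

Things in the scene. Friction and masses are not known exactly. Their poses are not given: they have to be found in the camera images.
- board: Carving board fixed to the bench: pale plywood with a dark rubber mat let in flush, 370 (x) x 220 (y) x 18 thick. Origin under its centre; x along its length, from the turn-button end (-x) to the fixed snib end (+x); z up. A low fence strip, 13 high, stands about 2 mm beside the panel on the +y side at x +45 to +130, y +34 to +52. Beside the panel's plain half it is free.
- snib_lip (a point): Middle of the lower front edge of the lip of the fixed brown wooden snib block (60 wide, its top 34 above the board) at the board's +x end, 138 mm from the board's centre and 21 above the board. The lip reaches over about the last 7 mm of the panel's carved end, about 3 mm above it.
- button (a joint): Turn-button's angle, rad. 0: along the board, its lip (21.5 above the board) over the last 9 mm of the panel's plain end, its heel close against the end. Grows anticlockwise seen from above, stops at 1.75. Starts at 0 to 0.2; stays where left (friction 0.06 Nm). Beyond 1.3 the panel can be drawn back and lifted; a quarter turn (1.55) is right.
- button_pivot (a point): Pivot screw of the turn-button, on top of its arm, 49.5 above the bench, 111 mm from the board's centre towards -x of the board. The arm is 105 long, 26 wide, 10 thick; its lip end reaches 45 mm from the pivot, its tail 60 mm.
- button_peg (a point): Upright round wooden peg on the tail of the turn-button, 14 diameter, 35 tall (49.5 to 85 above the bench), 50 mm from the pivot. This point is on its axis, 73 above the bench. Pinch or push it to swing the button. It starts at the -x end of the board and swings to the board's -y side.
- panel: Pale wooden panel 220 (x) x 64 (y) x 18 thick, 0.09 to 0.18 kg, lying carved face up on the board along its x (underside 18 above the bench). Origin: centre of its underside; +x to the carved end, -x the plain end, z out of the face. Once the button is open it slides up to 20 mm towards its plain end; 12 mm frees it from the snib's lip, then it lifts. Grip it across the 64 mm width.
- rosette (a point): Centre of the carved round rosette (57 diameter), on the panel's upper face, 60 mm from the panel's centre towards its carved end. Axes as the panel's.
- stand: Stand of the inspection camera, fixed to the bench: steel foot 160 x 160 x 14, column 22 diameter, 620 tall at its centre; origin under the foot's centre. The camera hangs on a cross arm 190 mm out from the column towards the stand's +y (the robot's left) and looks on that way, down and away from the column.
- lens (a point): Centre of the front of the camera's lens, 420 to 500 above the bench. Its z axis points from the subject back into the camera along the lens axis, 30 degrees from vertical, leaning towards the column; x is horizontal, across the picture. A ring light 68 diameter surrounds the barrel; the camera body ends 82 mm behind this point.
- focus (a point): Point in the air on the lens axis, 280 mm in front of the lens, where the rosette's centre is to be held (178 to 258 above the bench). Axes as the lens's: the panel held right has its z along this z, and its x along this x (either way round).
- palm_gouge: Short gouge with wooden handle, 130 long, 26 high, lying on the carving board along its -y edge, 85 mm from the centre line, by the carved end. Origin under its middle. Leave alone.
- long_gouge: Long gouge, 240 x 28 x 28, lying on the bench to the left. Origin under its middle. Leave alone.
- awl: Awl with dark handle, 150 x 28 x 28, lying on the bench to the right near the robot. Origin under its middle. Leave alone.
- mallet: Round carver's mallet standing on its head, 92 diameter, 245 tall, on the left. Origin under its centre. Leave alone.
- oil_tin: Tin, 72 diameter, 100 tall, on the left. Origin under its centre. Leave alone.
- pot: Open turned wooden pot, 76 diameter, 85 tall, on the left. Origin under its centre. Leave alone.
- oilstone: Oilstone on its wooden base, 170 x 66 x 32, on the bench to the right in front of the camera stand. Origin under its centre. Leave alone.
- brush: Flat brush 190 long, lying on the bench between the carving board and the camera's stand, far from the robot. Leave alone.
Mind the look-alikes: they are no part of the job. What is shaped like the panel but purple is not meant.

How it is judged:
On the way, in this order (a step that is already met when the one before it is completed fails the run):
1. the turn-button is swung clear (beyond 1.25 rad) while the panel still lies on the carving board (value of joint button above 1.25 rad and z of panel in the frame of board below 0.03 m), for 0.2 s.
2. the panel is lifted clear of the carving board in the gripper (contact force between the fingers and panel above 0.5 N and contact force between panel and board below 0.1 N and height (world z) of panel above 0.07 m), for 0.2 s.
At the end, for the whole second after the job is handed in: Panel still held and at rest, gripped on its plain half, touching neither board nor stand: rosette centre within 30 mm of the point 280 mm in front of the lens, carved face towards the lens and square to its axis within 10 degrees, long edges level across the picture within 10 degrees (contact force between the fingers and panel above 0.5 N and contact force between panel and board below 0.1 N and distance between rosette and focus below 0.03 m and angle between the z axis of panel and the z axis of focus, either way round below 0.17 rad and angle between the x axis of panel and the x axis of focus, either way round below 0.17 rad and z of lens in the frame of panel above 0.2 m and x of the grasp point in the frame of panel below 0 m and height (world z) of panel above 0.11 m and contact force between panel and stand below 0.1 N and linear speed of panel below 0.03 m/s); the arm keeps its last pose, push and grip.
It fails at once if the camera or its stand is bumped by the robot or the panel (over 2 N) (contact force between stand and the arm above 2 N or contact force between stand and the fingers above 2 N or contact force between stand and panel above 2 N).
It fails at once if a tool or pot lying about is moved by more than 30 mm (distance of any of palm_gouge, long_gouge, awl, mallet, oil_tin, pot, oilstone, brush from where it was at the start of the episode above 0.03 m).
It also fails if it takes over 48 s, if anything falls off the work surface, if the arm or the gripper's body presses on something with over 40 N, if the wrist force passes 120 N, or if a joint passes its speed limit or range.

## Working session

There is one attempt and no reset: what is moved stays moved. The work goes in short steps, Python scripts to look and compute and a shell command to move; the robot and the scene stay as the last step left them, time stands still between calls to the robot, and variables do not carry over. Pictures are saved under pics/ and viewed, at most 10 in all, crops included, and the job is handed in when it is done.

```bash
mkdir -p pics; ls; python3 - <<'E'
from cell import arm
import cv2
for n in("scene","top"):
    im=arm.get_image(n); cv2.imwrite(f"pics/{n}0.png",im[:,:,::-1]); c=arm.calibration(n); print(n,c)
print(arm.observe())
E
```

```text
pics
scene {'K': array([[435.84331885,   0.        , 314.2922883 ],
       [  0.        , 435.84331885, 207.37403771],
       [  0.        ,   0.        ,   1.        ]]), 'dist': array([0.01156664, 0.        , 0.        , 0.        , 0.        ]), 'xyz': array([ 1.37866116, -1.03426543,  1.27324818]), 'orientation': array([0.89907396, 0.32782338, 0.63411472])}
top {'K': array([[442.00562973,   0.        , 317.03176572],
       [  0.        , 442.00562973, 200.06695153],
       [  0.        ,   0.        ,   1.        ]]), 'dist': array([-0.01551867,  0.        ,  0.        ,  0.        ,  0.        ]), 'xyz': array([0.20608156, 0.02954122, 1.65183612]), 'orientation': array([ 0.16112133, -0.15307917, -1.50016032])}
{'clock': 0.1, 'joints': array([-1.40861484,  0.43517421,  0.02494799,  1.57397937, -0.0115845 ,
        1.13399815, -0.07504395]), 'dq': array([ 0.00200463, -0.00187163, -0.00025502, -0.00505687, -0.00117956,
       -0.0008683 , -0.0009365 ]), 'joint_efforts': array([ 3.97872267e-03, -6.69117236e+01,  9.88404639e-01, -3.15142214e+01,
       -6.04995014e-02,  3.76003271e-02,  7.26753296e-05]), 'position': array([0.16348545, 0.60277665, 0.22602051]), 'ee_rot': array([-4.14670537e-01, -3.11404962e+00,  2.22010781e-03]), 'force': array([-0.99763893, -0.97160294, -0.51256997]), 'ft_torque': array([ 0.01555363,  0.00276171, -0.05681782]), 'gripper_force': 0.0, 'width': 1.0000743239477698}
```

View pics/scene0.png

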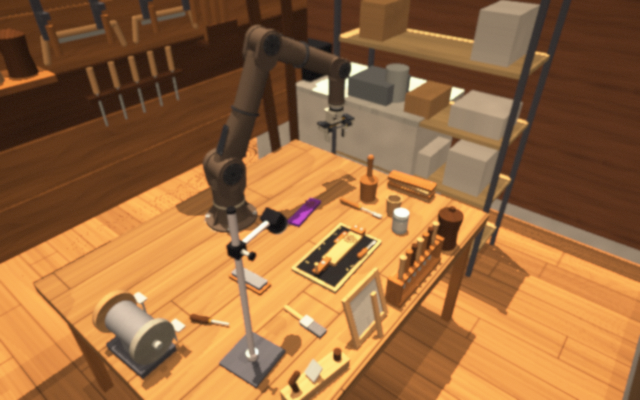

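View pics/top0.png

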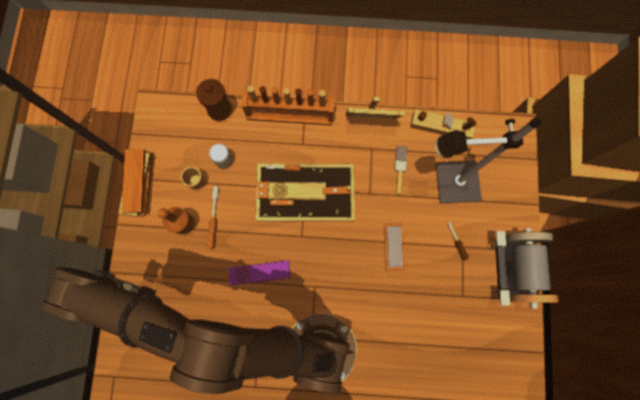

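The scene view shows the board around (338,255) with the stand's column at about (243,290). In the top view the board is at (257–355, 163–220), with the rosette end at left (280,190) and the button at right (340,190). The stand foot is at (460,181) and the camera head is near (452,144). Next I'll write a helper and enlarge the crops.

```bash
cat > h.py <<'E'
import numpy as np, cv2
from scipy.spatial.transform import Rotation as R
from cell import arm
def cam(n):
    c=arm.calibration(n); return c["K"],c["dist"],np.array(c["xyz"]),R.from_rotvec(c["orientation"]).as_matrix()
def ray(n,p):
    K,d,o,Rc=cam(n); u=cv2.undistortPoints(np.array([[p]],float),K,d)[0,0]
    v=Rc@np.array([u[0],-u[1],-1]); return o,v/np.linalg.norm(v)
def plane(n,p,z):
    o,v=ray(n,p); return o+v*(z-o[2])/v[2]
def tri(p,q):
    A=np.zeros((3,3));b=np.zeros(3)
    rs=[ray("scene",p),ray("top",q)]
    for o,v in rs:
        M=np.eye(3)-np.outer(v,v);A+=M;b+=M@o
    X=np.linalg.solve(A,b); return X,[np.linalg.norm((np.eye(3)-np.outer(v,v))@(X-o)) for o,v in rs]
def proj(n,X):
    K,d,o,Rc=cam(n); q=(np.atleast_2d(X)-o)@Rc; q=q*[1,-1,-1]
    return cv2.projectPoints(q,np.zeros(3),np.zeros(3),K,d)[0][:,0]
def crop(n,x0,y0,w,h,s,fn,im=None):
    if im is None: im=arm.get_image(n)
    return cv2.imwrite(fn,cv2.resize(im[y0:y0+h,x0:x0+w,::-1],None,fx=s,fy=s,interpolation=cv2.INTER_CUBIC))
E
python3 - <<'E'
import cv2,numpy as np
s=cv2.imread("pics/scene0.png");t=cv2.imread("pics/top0.png")
r=lambda i,x,y,w,h,f:cv2.resize(i[y:y+h,x:x+w],None,fx=f,fy=f,interpolation=cv2.INTER_CUBIC)
# top row: top board & top camera; bottom row: scene board & scene camera
a=np.hstack([r(t,250,155,110,70,3.6),r(t,430,115,110,95,3.6)[:252]])
b=np.hstack([r(s,285,215,105,80,3.7)[:296,:388],r(s,215,195,105,80,3.7)[:296,:388]])
w=min(a.shape[1],b.shape[1]);cv2.imwrite("pics/c1.png",np.vstack([a[:,:w],b[:,:w]]))
E
```

```text
(no output)
```

View pics/c1.png

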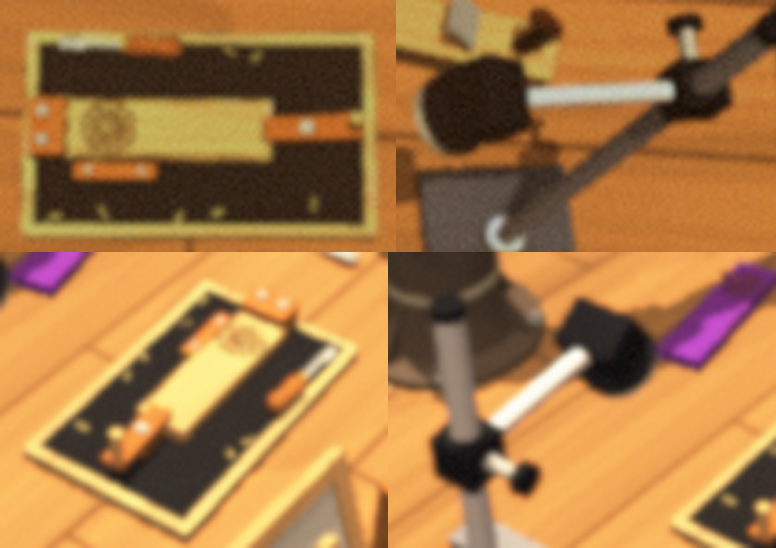

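The crop shows the button nearly closed, with the pivot at about top (335.3,190.3) and the peg top at about (348.9,187.8). In the scene view they are at about (323.6,262.3) and (316.6,263.6). The camera's ring is near top (449,144) and scene (277,222).

```bash
python3 - <<'E'
from h import *
t=cv2.imread("pics/top0.png");s=cv2.imread("pics/scene0.png")
np.set_printoptions(precision=4,suppress=True)
# board: corners from crop
c=np.array([[28,32],[377,35],[375,236],[22,236]])/3.6+[250,155]
P=np.array([plane("top",p,.018) for p in c]);print("corners",P)
print("edges",np.linalg.norm(np.roll(P,-1,0)-P,axis=1))
ctr=P.mean(0);u=(P[0]-P[1]+P[3]-P[2])[:2];yaw=np.arctan2(u[1],u[0]);print("board",ctr,yaw)
# panel mask in top: pale pixels inside mat
hsv=cv2.cvtColor(t,cv2.COLOR_BGR2HSV)
m=cv2.inRange(hsv,(19,60,110),(35,255,255));m[:175]=0;m[208:]=0;m[:,:264]=0;m[:,345:]=0
cs=max(cv2.findContours(m,0,2)[0],key=cv2.contourArea)
r=cv2.minAreaRect(cs);Q=np.array([plane("top",p,.036) for p in cv2.boxPoints(r)]);print("panel",r,Q.mean(0),np.linalg.norm(np.roll(Q,-1,0)-Q,axis=1)); e=Q-np.roll(Q,-1,0);print(e)
print("pivot top",plane("top",(335.3,190.3),.0495),"scene",plane("scene",(323.6,262.3),.0495))
print("peg top",plane("top",(348.9,187.8),.085),"scene",plane("scene",(316.6,263.6),.085))
print("rosette",plane("top",(250+107/3.6,155+128/3.6),.036))
print("column base",plane("top",(460.3,179.4),.014))
for nm,im,box in(("top",t,(430,125,478,165)),("scene",s,(250,200,295,245))):
    x0,y0,x1,y1=box;g=im[y0:y1,x0:x1].max(2);mm=(g<75).astype(np.uint8)
    k=max(cv2.findContours(mm,0,2)[0],key=cv2.contourArea);M=cv2.moments(k)
    print(nm,"dark",np.array(cv2.boundingRect(k))+[x0,y0,0,0],M['m10']/M['m00']+x0,M['m01']/M['m00']+y0,cv2.contourArea(k))
print("ring tri",tri((276.9,222),(449,143)))
# foot corners
g=t[158:210,432:485]; b=cv2.cvtColor(g,cv2.COLOR_BGR2HSV); mm=cv2.inRange(b,(0,0,40),(180,110,140))
k=max(cv2.findContours(mm,0,2)[0],key=cv2.contourArea);r=cv2.minAreaRect(k);print("foot",r)
Q=np.array([plane("top",p+[432,158],.014) for p in cv2.boxPoints(r)]);print(Q.mean(0),np.linalg.norm(np.roll(Q,-1,0)-Q,axis=1),(Q-np.roll(Q,-1,0))[:2])
E
```

```text
corners [[ 0.6665  0.2851  0.018 ]
 [ 0.6875 -0.0864  0.018 ]
 [ 0.471  -0.0946  0.018 ]
 [ 0.4471  0.2711  0.018 ]]
edges [0.3721 0.2167 0.3666 0.2199]
board [0.568  0.0938 0.018 ] 1.6315587657124127
panel ((296.5, 190.5), (17.0, 57.0), 90.0) [0.5679 0.1279 0.036 ] [0.2145 0.0653 0.2128 0.0653]
[[-0.014   0.214   0.    ]
 [ 0.0652  0.004   0.    ]
 [ 0.0139 -0.2124  0.    ]
 [-0.0651 -0.0057  0.    ]]
pivot top [ 0.5749 -0.0168  0.0495] scene [ 0.5791 -0.014   0.0495]
peg top [ 0.5793 -0.0646  0.085 ] scene [ 0.5856 -0.0667  0.085 ]
rosette [0.5635 0.1907 0.036 ]
column base [ 0.6571 -0.4929  0.014 ]
top dark [438 131  30  26] 451.9895352416128 143.3136349646045 541.5
scene dark [261 209  26  24] 274.5783190066858 220.5062082139446 349.0
ring tri (array([ 0.6359, -0.3157,  0.4687]), [np.float64(0.0005489187284853009), np.float64(0.0005489187284852521)])
foot ((29.6558780670166, 23.026472091674805), (40.49575424194336, 47.93531036376953), 85.60128784179688)
[ 0.6518 -0.4982  0.014 ] [0.1868 0.1594 0.1833 0.1587] [[-0.0271  0.1849  0.    ]
 [ 0.1591  0.01    0.    ]]
```

```bash
python3 - <<'E'
import cv2,numpy as np
s=cv2.imread("pics/scene0.png");t=cv2.imread("pics/top0.png")
r=lambda i,x,y,w,h,f:cv2.resize(i[y:y+h,x:x+w],None,fx=f,fy=f,interpolation=cv2.INTER_CUBIC)
g=lambda i:np.clip(255*(i/255.)**.5,0,255).astype(np.uint8)
cv2.imwrite("pics/c2.png",np.hstack([g(r(t,430,120,50,50,8)),g(r(s,248,195,50,50,8))]))
E
```

```text
(no output)
```

View pics/c2.png

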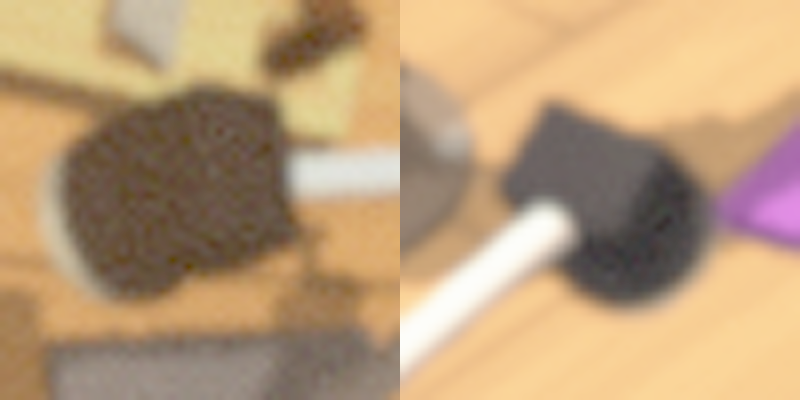

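In the top crop the light ring's ellipse is centred near (443.4,145.6). In the scene crop the ring disc is centred near (277.1,223.6). I'll triangulate the lens from these and check by projecting the known ring and body.

```bash
python3 - <<'E'
from h import *
np.set_printoptions(precision=4,suppress=True)
L,e=tri((277.1,223.6),(443.4,145.6));print("lens",L,e)
col=np.array([.656,-.494]);print("dir",L[:2]-col,np.linalg.norm(L[:2]-col), "yaw",np.arctan2(-(L[0]-col[0]),L[1]-col[1]))
# arm line, white pixels ends in both views
print("arm ends", tri((215+(500-388)/3.7,195+(418-252)/3.7),(430+(668-396)/3.6,115+89/3.6)), tri((215+(583-388)/3.7,195+(355-252)/3.7),(430+(530-396)/3.6,115+95/3.6)))
print("coltop", plane("top",(537,121),.62))
yaw=.08; Rz=R.from_euler('z',yaw).as_matrix()
z=Rz@[0,-.5,.866];x=Rz@[1,0,0];y=np.cross(z,x)
a=np.linspace(0,6.283,13)
outs=[]
for n,x0,y0 in(("top",430,120),("scene",248,195)):
    im=cv2.imread(f"pics/{n}0.png");c=cv2.resize(im[y0:y0+50,x0:x0+50],None,fx=8,fy=8,interpolation=2)
    c=(255*(c/255.)**.5).astype(np.uint8)
    f=lambda X:(((proj(n,X)-[x0,y0]+.5)*8).astype(int))
    cv2.polylines(c,[f(np.array([L+.034*(np.cos(t)*x+np.sin(t)*y) for t in np.linspace(0,6.28,40)]))],True,(0,255,0),1)
    cv2.polylines(c,[f(np.array([L,L+.082*z]))],False,(0,0,255),2)
    outs.append(c)
cv2.imwrite("pics/c3.png",np.hstack(outs))
E
```

```text
lens [ 0.6303 -0.306   0.4544] [np.float64(0.0022680666067602176), np.float64(0.002268066606760233)]
dir [-0.0257  0.188 ] 0.18970538090869732 yaw 0.13576563360568145
arm ends (array([ 0.6478, -0.4586,  0.4993]), [np.float64(0.005523024123694604), np.float64(0.0055230241236944476)]) (array([ 0.6373, -0.3576,  0.4916]), [np.float64(0.002993211594322949), np.float64(0.0029932115943230204)])
coltop [ 0.6528 -0.491   0.62  ]
```

View pics/c3.png

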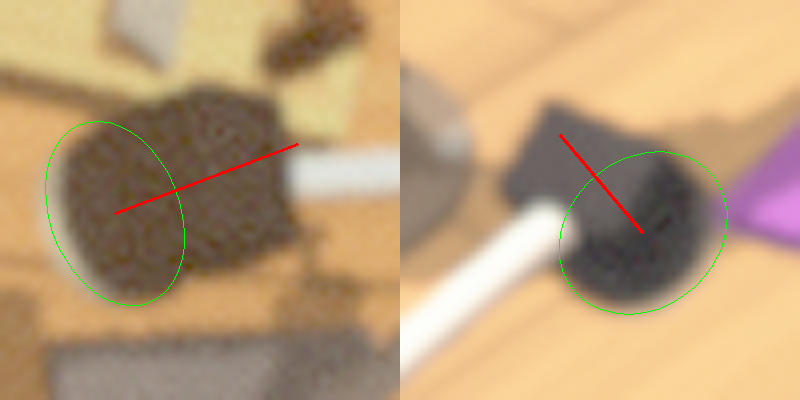

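The projected ring fits to within about a pixel, so the lens is at about (0.632,-0.305,0.456) with stand yaw about 0.11. The focus is then at about (0.617,-0.166,0.213). Now moving: up, across above the peg, and turn.

```bash
python3 -m pendant '{"slide":[[0,0,-0.15],[0,0,-0.15],[0,0,-0.15],[-0.11,-0.1,0],[-0.11,-0.1,0],[-0.11,-0.1,0],[-0.11,-0.1,0],[-0.11,-0.1,0],[-0.11,-0.1,0],[-0.11,-0.1,0]],"dr":[[0,0,0],[0,0,0],[0,0,0],[0,0,0],[0,0,0],[0,0,0],[0,0,0],[0,0,0],[0,0,0],[0,0,0]],"claw":[1,1,1,1,1,1,1,1,1,1]}' 20
python3 -m pendant '{"slide":[[-0.11,-0.1,0],[-0.11,-0.1,0],[-0.11,-0.1,0],[-0.11,-0.1,0],[-0.11,-0.1,0],[-0.11,-0.1,0],[-0.11,-0.1,0],[-0.11,-0.1,0],[-0.11,-0.1,0],[-0.11,-0.1,0]],"dr":[[0,0,0],[0,0,0],[0,0,0],[0,0,0],[0,0,0],[0,0,0],[0,0,0],[0,0,0],[0,0,0],[0,0,0]],"claw":[1,1,1,1,1,1,1,1,1,1]}'
python3 -m pendant '{"slide":[[0,0,0],[0,0,0],[0,0,0],[0,0,0],[0,0,0],[0,0,0],[0,0,0],[0,0,0],[0,0,0],[0,0,0]],"dr":[[0,0,1],[0,0,1],[0,0,1],[0,0,1],[0,0,1],[0,0,1],[0,0,1],[0,0,1],[0,0,1],[0,0,1]],"claw":[1,1,1,1,1,1,1,1,1,1]}'
cat >> h.py <<'E'
np.set_printoptions(precision=3,suppress=True)
def to(pos,Rg=None):
    s=arm.observe(); Rt=R.from_rotvec(s["ee_rot"]); print("t",s["clock"],"p",s["position"],"q",s["joints"]); print(Rt.as_matrix())
    print("slide",Rt.inv().apply(np.array(pos)-s["position"])/.3)
    if Rg is not None: print("dr",(Rt.inv()*R.from_matrix(Rg)).as_rotvec()/.12)
def down(yazi):
    y=np.array([np.cos(yazi),np.sin(yazi),0]);z=np.array([0,0,-1.]);return np.stack([np.cross(y,z),y,z],1)
E
python3 -c "
from h import *
to((.5815,-.0655,.13),down(.06))"
```

```text
clock: 1.1
position: [0.3321, 0.3382, 0.3616]
ee_rot: [-0.415, -3.114, 0.0]
force: [1.0, -0.6, 0.8]
width: 0.999
gripper_force: 0.0
clock: 2.1
position: [0.5721, -0.0373, 0.3615]
ee_rot: [-0.414, -3.114, -0.0]
force: [0.1, 0.2, 0.8]
width: 0.999
gripper_force: 0.0
clock: 3.1
position: [0.5713, -0.0357, 0.3614]
ee_rot: [-2.106, -2.33, 0.001]
force: [0.2, 0.5, 0.4]
width: 1.005
gripper_force: 0.0
t 3.1 p [ 0.571 -0.036  0.361] q [-0.607  0.315  0.803  1.527 -0.228  1.397  0.312]
[[-0.101  0.995 -0.001]
 [ 0.995  0.101  0.   ]
 [ 0.    -0.001 -1.   ]]
slide [-0.102  0.025  0.771]
dr [-0.007 -0.001  0.343]
```

```bash
python3 -m pendant '{"slide":[[-0.1,0.025,0],[0,0,0.15],[0,0,0.15],[0,0,0.15],[0,0,0.15],[0,0,0.15],[0,0,0]],"dr":[[0,0,0.34],[0,0,0],[0,0,0],[0,0,0],[0,0,0],[0,0,0],[0,0,0]],"claw":[1,1,1,1,1,1,1]}'
python3 - <<'E'
from h import *
s=arm.get_image("scene");t=arm.get_image("top")
r=lambda i,x,y,w,h,f:cv2.resize(i[y:y+h,x:x+w,::-1],None,fx=f,fy=f,interpolation=2)
cv2.imwrite("pics/d1.png",np.hstack([r(t,295,160,75,60,5),r(s,275,210,75,60,5)]))
to((.5815,-.0655,.058),down(.06))
E
```

```text
clock: 3.8
position: [0.578, -0.0638, 0.1315]
ee_rot: [-2.143, -2.287, 0.011]
force: [-0.4, 0.5, 0.1]
width: 0.999
gripper_force: 0.0
t 3.9 p [ 0.582 -0.065  0.137] q [-0.462  0.532  0.705  1.818 -0.417  0.946  0.489]
[[-0.065  0.998 -0.001]
 [ 0.998  0.065 -0.   ]
 [-0.    -0.001 -1.   ]]
slide [-0.001 -0.001  0.264]
dr [-0.012  0.003  0.039]
```

View pics/d1.png

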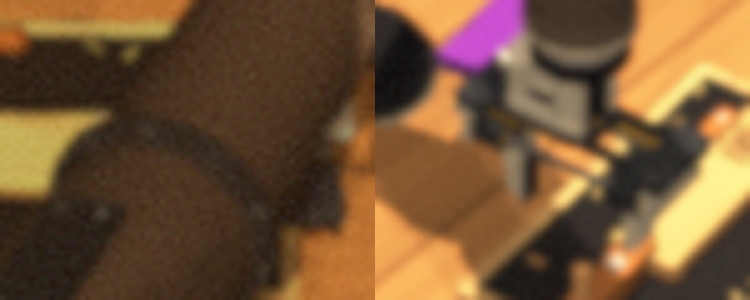

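The top view is hidden by the arm. In the scene view the fingers straddle the button, with the screw at crop (620,262). Now descending and pinching the peg.

```bash
python3 -m pendant '{"slide":[[0,0,0.13],[0,0,0.13],[0,0,0],[0,0,0],[0,0,0],[0,0,0],[0,0,0],[0,0,0],[0,0,0],[0,0,0]],"dr":[[0,0,0],[0,0,0],[0,0,0],[0,0,0],[0,0,0],[0,0,0],[0,0,0],[0,0,0],[0,0,0],[0,0,0]],"claw":[1,1,1,0.05,0.05,0.05,0.05,0.05,0.05,0.05]}' 20
python3 -c "
from h import *
to((.5815,-.0655,.058),down(.06))"
```

```text
clock: 4.9
position: [0.5822, -0.0649, 0.0588]
ee_rot: [-2.148, -2.293, -0.0]
force: [0.3, -0.1, -0.4]
width: 0.442
gripper_force: 0.0
t 4.9 p [ 0.582 -0.065  0.059] q [-0.406  0.629  0.629  1.882 -0.507  0.795  0.561]
[[-0.065  0.998  0.   ]
 [ 0.998  0.065  0.   ]
 [ 0.     0.    -1.   ]]
slide [-0.002 -0.002  0.003]
dr [ 0.    -0.     0.043]
```

```bash
python3 -m pendant '{"slide":[[0,0,0],[0,0,0],[0,0,0],[0,0,0],[0,0,0],[0,0,0],[0,0,0]],"dr":[[0,0,0],[0,0,0],[0,0,0],[0,0,0],[0,0,0],[0,0,0],[0,0,0]],"claw":[0.05,0.05,0.05,0.05,0.05,0.05,0.05]}' 20
python3 - <<'E'
from h import *
# arc in tool axes, from present peg pos about pivot
piv=np.array([.576,-.0165]);s=arm.observe();p=s["position"][:2];d=p-piv
print(np.hypot(*d));Rt=R.from_rotvec(s["ee_rot"]).inv()
b=np.array([.061,-.998]);a0=np.arctan2(b[0]*d[1]-b[1]*d[0],b@d);print("a0",a0)
A=np.linspace(a0,1.57,10);q=np.array([piv+.05*(np.cos(a)*b+np.sin(a)*np.array([.998,.061])) for a in A]);q[0]=p
print(q); print(Rt.apply(np.c_[np.diff(q,axis=0),np.zeros(9)])/.3)
E
```

```text
clock: 5.6
position: [0.582, -0.065, 0.0587]
ee_rot: [-2.148, -2.292, 0.0]
force: [-0.8, -1.4, -0.8]
width: 0.148
gripper_force: 20.0
0.04882859244322249
a0 0.06298279482462009
[[ 0.582 -0.065]
 [ 0.59  -0.064]
 [ 0.598 -0.061]
 [ 0.605 -0.057]
 [ 0.612 -0.052]
 [ 0.617 -0.045]
 [ 0.621 -0.038]
 [ 0.624 -0.03 ]
 [ 0.626 -0.022]
 [ 0.626 -0.013]]
[[ 0.     0.028 -0.   ]
 [ 0.009  0.027 -0.   ]
 [ 0.013  0.025 -0.   ]
 [ 0.017  0.022 -0.   ]
 [ 0.02   0.019 -0.   ]
 [ 0.023  0.016 -0.   ]
 [ 0.025  0.011 -0.   ]
 [ 0.027  0.007 -0.   ]
 [ 0.028  0.002 -0.   ]]
```

```bash
python3 -m pendant '{"slide":[[0.003,0.028,0],[0.008,0.027,0],[0.013,0.025,0],[0.017,0.022,0],[0.02,0.019,0],[0.023,0.016,0],[0.025,0.011,0],[0.027,0.007,0],[0.028,0.002,0],[0,0,0]],"dr":[[0,0,0],[0,0,0],[0,0,0],[0,0,0],[0,0,0],[0,0,0],[0,0,0],[0,0,0],[0,0,0],[0,0,0]],"claw":[0.05,0.05,0.05,0.05,0.05,0.05,0.05,0.05,0.05,0.05]}'
python3 -m pendant '{"slide":[[0,0,0],[0,0,0],[0,0,0],[0,0,0],[0,0,-0.1],[0,0,-0.15],[-0.1,0,-0.15],[-0.15,0,-0.15],[-0.15,0,0],[-0.15,0,0]],"dr":[[0,0,0],[0,0,0],[0,0,0],[0,0,0],[0,0,0],[0,0,0],[0,0,0],[0,0,0],[0,0,0],[0,0,0]],"claw":[0.5,0.5,0.5,0.5,0.5,0.5,1,1,1,1]}'
python3 - <<'E'
from h import *
s=arm.get_image("scene");t=arm.get_image("top")
r=lambda i,x,y,w,h,f:cv2.resize(i[y:y+h,x:x+w,::-1],None,fx=f,fy=f,interpolation=2)
cv2.imwrite("pics/e1.png",np.vstack([r(t,250,155,120,65,4),r(s,280,215,120,65,4)]))
to((.5,.5,.058),down(.06))
E
```

```text
clock: 6.6
position: [0.626, -0.0122, 0.0588]
ee_rot: [-2.147, -2.293, 0.001]
force: [-3.0, 0.8, 3.1]
width: 0.145
gripper_force: 20.0
clock: 7.6
position: [0.6368, -0.1667, 0.2124]
ee_rot: [2.145, 2.293, 0.003]
force: [0.7, 0.2, -0.7]
width: 0.803
gripper_force: 0.0
t 7.7 p [ 0.634 -0.175  0.212] q [-0.272  0.575  0.737  1.548 -0.403  1.174  0.597]
[[-0.055  0.998  0.001]
 [ 0.998  0.055 -0.005]
 [-0.005  0.001 -1.   ]]
slide [ 2.272 -0.323  0.501]
dr [ 0.008  0.041 -0.04 ]
```

View pics/e1.png

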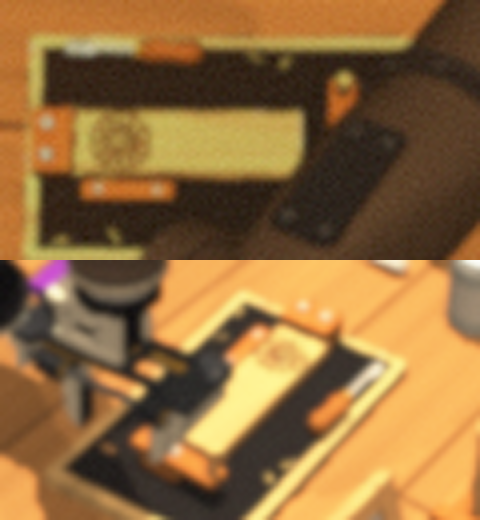

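The button is open: in the crop its tail now points up, with the peg at (345,80). The panel still lies in place, with its plain end at crop x≈304, which is top px (326,190.7). Now going to the plain half.

```bash
python3 - <<'E'
from h import *
e=plane("top",(326,190.7),.036);r=plane("top",(250+120/4,155+140/4),.036);print("end",e,"ros",r, (r-e)[:2], np.linalg.norm(r-e))
yaw=1.631; bx=np.array([np.cos(yaw),np.sin(yaw),0])
g=e+.052*bx; print(g)
to((g[0],g[1],.12),down(.06))
E
```

```text
end [0.574 0.018 0.036] ros [0.566 0.19  0.036] [-0.009  0.172] 0.1724627121930158
[0.571 0.069 0.036]
t 7.7 p [ 0.634 -0.175  0.212] q [-0.272  0.575  0.737  1.548 -0.403  1.174  0.597]
[[-0.055  0.998  0.001]
 [ 0.998  0.055 -0.005]
 [-0.005  0.001 -1.   ]]
slide [ 0.825 -0.166  0.302]
dr [ 0.008  0.041 -0.04 ]
```

```bash
python3 -m pendant '{"slide":[[0.138,-0.028,0],[0.138,-0.028,0],[0.138,-0.028,0],[0.138,-0.028,0],[0.138,-0.028,0],[0.138,-0.028,0],[0,0,0.15],[0,0,0.15],[0,0,0],[0,0,0]],"dr":[[0,0,0],[0,0,0],[0,0,0],[0,0,0],[0,0,0],[0,0,0],[0,0,0],[0,0,0],[0,0,0],[0,0,0]],"claw":[1,1,1,1,1,1,1,1,1,1]}' 40
python3 -c "
from h import *
to((.571,.069,.0215),down(.06))"
```

```text
clock: 8.7
position: [0.5693, 0.0785, 0.1212]
ee_rot: [-2.149, -2.291, 0.002]
force: [0.4, -0.0, 1.0]
width: 1.003
gripper_force: 0.0
t 8.7 p [0.569 0.078 0.121] q [-0.71   0.535  0.694  1.861 -0.428  0.901  0.252]
[[-0.064  0.998 -0.001]
 [ 0.998  0.064 -0.001]
 [-0.001 -0.001 -1.   ]]
slide [-0.032  0.004  0.332]
dr [-0.009  0.006  0.033]
```

```bash
python3 -m pendant '{"slide":[[-0.03,0.004,0.1],[0,0,0.12],[0,0,0.08],[0,0,0.03],[0,0,0],[0,0,0],[0,0,0],[0,0,0],[0,0,0],[0,0,0]],"dr":[[0,0,0],[0,0,0],[0,0,0],[0,0,0],[0,0,0],[0,0,0],[0,0,0],[0,0,0],[0,0,0],[0,0,0]],"claw":[1,1,1,1,1,0.6,0.6,0.6,0.6,0.6]}' 40
python3 -c "
from h import *
to((.571,.069,.0215),down(.06))"
```

```text
clock: 9.7
position: [0.5716, 0.0704, 0.0224]
ee_rot: [2.148, 2.292, 0.002]
force: [-1.0, 0.2, 6.6]
width: 0.69
gripper_force: 40.0
t 9.7 p [0.572 0.07  0.022] q [-0.614  0.665  0.584  1.927 -0.549  0.711  0.365]
[[-0.065  0.998  0.001]
 [ 0.998  0.065  0.001]
 [ 0.001  0.001 -1.   ]]
slide [-0.005 -0.002  0.003]
dr [ 0.008 -0.004  0.043]
```

Gripped at 63.5 mm opening. Drawing back 16 mm and lifting.

```bash
python3 -m pendant '{"slide":[[-0.014,0,-0.002],[-0.014,0,0],[-0.014,0,0],[-0.012,0,0],[0,0,0],[0,0,-0.03],[0,0,-0.08],[0,0,-0.1],[0,0,-0.12],[0,0,0]],"dr":[[0,0,0],[0,0,0],[0,0,0],[0,0,0],[0,0,0],[0,0,0],[0,0,0],[0,0,0],[0,0,0],[0,0,0]],"claw":[0.6,0.6,0.6,0.6,0.6,0.6,0.6,0.6,0.6,0.6]}' 45
python3 - <<'E'
from h import *
s=arm.get_image("scene");t=arm.get_image("top")
r=lambda i,x,y,w,h,f:cv2.resize(i[y:y+h,x:x+w,::-1],None,fx=f,fy=f,interpolation=2)
cv2.imwrite("pics/f1.png",np.vstack([r(t,250,155,120,65,4),r(s,280,205,120,75,4)]))
to((.52,-.05,.25),down(.06))
E
```

```text
clock: 10.7
position: [0.5748, 0.0537, 0.1257]
ee_rot: [2.146, 2.289, 0.008]
force: [0.1, -0.1, -0.3]
width: 0.694
gripper_force: 45.0
t 10.8 p [0.572 0.054 0.122] q [-0.668  0.533  0.695  1.861 -0.429  0.9    0.297]
[[-0.065  0.998  0.001]
 [ 0.998  0.065  0.001]
 [ 0.001  0.001 -1.   ]]
slide [-0.335 -0.197 -0.427]
dr [ 0.011 -0.005  0.045]
```

View pics/f1.png

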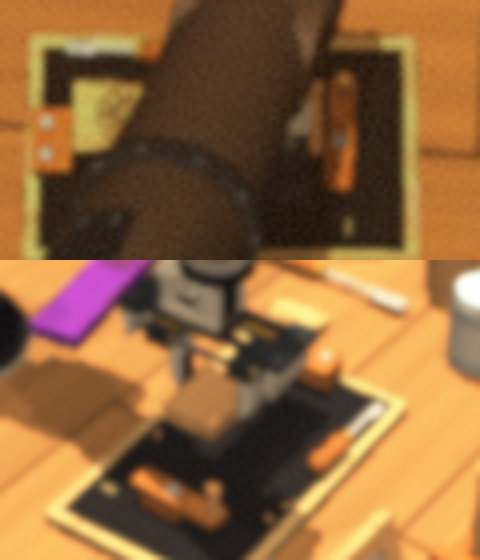

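The panel hangs level in the gripper, clear of the board, and the button stays open. Moving up and over, then turning the carved end away from the robot.

```bash
python3 -m pendant '{"slide":[[0,0,-0.1],[0,0,-0.1],[-0.08,-0.06,-0.1],[-0.08,-0.06,-0.1],[-0.08,-0.07,-0.05],[-0.08,-0.07,0],[0,0,0]],"dr":[[0,0,0],[0,0,0],[0,0,0],[0,0,0],[0,0,0],[0,0,0],[0,0,0]],"claw":[0.6,0.6,0.6,0.6,0.6,0.6,0.6]}' 50
python3 -m pendant '{"slide":[[0,0,0],[0,0,0],[0,0,0],[0,0,0],[0,0,0],[0,0,0],[0,0,0],[0,0,0],[0,0,0],[0,0,0]],"dr":[[0,0,0.6],[0,0,0.8],[0,0,0.8],[0,0,0.8],[0,0,0.8],[0,0,0.8],[0,0,0.8],[0,0,0.8],[0,0,0.8],[0,0,0.8]],"claw":[0.6,0.6,0.6,0.6,0.6,0.6,0.6,0.6,0.6,0.6]}'
cat >> h.py <<'E'
def goal(yaw=.11):
    x=R.from_euler('z',yaw).apply([1,0,0]);zl=R.from_euler('z',yaw).apply([0,-.5,.866]);return np.stack([x,np.cross(-zl,x),-zl],1)
E
python3 - <<'E'
from h import *
s=arm.observe();print(s["width"],s["force"],s["ft_torque"])
to((.499,-.06,.28),goal())
E
```

```text
clock: 11.5
position: [0.4977, -0.0506, 0.256]
ee_rot: [-2.153, -2.286, 0.002]
force: [-0.0, -0.1, -1.4]
width: 0.689
gripper_force: 50.0
clock: 12.5
position: [0.5001, -0.0461, 0.2551]
ee_rot: [-2.953, -1.072, 0.004]
force: [0.1, 1.0, -0.6]
width: 0.692
gripper_force: 50.0
0.6917897130674358 [ 0.061  0.978 -0.581] [-0.121  0.155 -0.005]
t 12.5 p [ 0.5   -0.046  0.255] q [-0.838  0.31   1.076  1.878 -0.3    1.133 -0.526]
[[ 0.767  0.642 -0.002]
 [ 0.642 -0.767 -0.   ]
 [-0.002 -0.001 -1.   ]]
slide [-0.033  0.033 -0.083]
dr [4.232 1.298 4.769]
```

```bash
python3 -m pendant '{"slide":[[0,0,-0.03],[0,0,-0.03],[0,0,-0.02],[0,0,0],[0,0,0],[0,0,0],[0,0,0],[0,0,0],[0,0,0]],"dr":[[0.53,0.16,0.6],[0.53,0.16,0.6],[0.53,0.16,0.6],[0.53,0.16,0.6],[0.53,0.16,0.6],[0.53,0.16,0.6],[0.53,0.16,0.6],[0.53,0.16,0.6],[0,0,0]],"claw":[0.6,0.6,0.6,0.6,0.6,0.6,0.6,0.6,0.6]}'
python3 - <<'E'
from h import *
s=arm.observe();print(s["width"],s["force"],s["ft_torque"])
to((.499,-.172,.202),goal())
E
```

```text
clock: 13.4
position: [0.5004, -0.0493, 0.2783]
ee_rot: [-2.614, -0.136, 0.044]
force: [0.7, 0.4, -1.6]
width: 0.688
gripper_force: 50.0
0.6875466721078465 [ 0.663  0.438 -1.642] [-0.862  0.251  0.019]
t 13.4 p [ 0.5   -0.049  0.278] q [-0.362  0.486  1.02   1.757 -0.763  1.583 -0.607]
[[ 0.994  0.089 -0.057]
 [ 0.105 -0.861  0.498]
 [-0.005 -0.501 -0.865]]
slide [-0.046  0.479  0.017]
dr [-0.012  0.018 -0.054]
```

```bash
python3 -m pendant '{"slide":[[-0.02,0.08,0],[-0.02,0.08,0],[0,0.08,0],[0,0,0],[0,0,0]],"dr":[[0,0,0],[0,0,0],[0,0,0],[0,0,0],[0,0,0]],"claw":[0.6,0.6,0.6,0.6,0.6]}'
python3 - <<'E'
from h import *
s=arm.get_image("scene");t=arm.get_image("top")
r=lambda i,x,y,w,h,f:cv2.resize(i[y:y+h,x:x+w,::-1],None,fx=f,fy=f,interpolation=2)
cv2.imwrite("pics/g1.png",np.hstack([r(t,350,115,130,130,3),r(s,215,165,130,130,3)]))
to((.499,-.172,.202),goal())
E
```

```text
clock: 13.9
position: [0.4961, -0.1108, 0.2437]
ee_rot: [-2.615, -0.146, 0.042]
force: [-0.2, 0.8, -1.5]
width: 0.691
gripper_force: 50.0
t 14.0 p [ 0.496 -0.11   0.244] q [-0.214  0.565  0.989  1.742 -0.77   1.587 -0.465]
[[ 0.994  0.097 -0.057]
 [ 0.113 -0.86   0.497]
 [-0.001 -0.5   -0.866]]
slide [-0.014  0.249  0.019]
dr [-0.003  0.017  0.018]
```

View pics/g1.png

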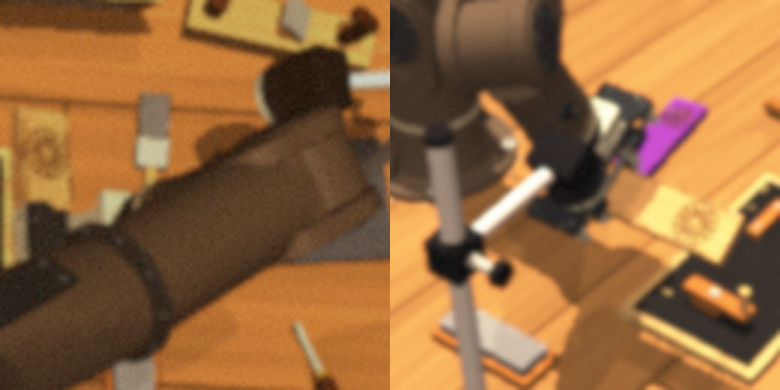

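The panel is held as planned, with the rosette visible at top crop (45,150). The arm's elbow end, at top crop (340,160) and scene crop (510,40), comes close to the camera in the picture, so I'll triangulate it.

```bash
python3 - <<'E'
from h import *
for a,b in (((510,40),(335,160)),((470,30),(330,150)),((560,30),(360,160)),((585,100),(300,120))):
    print(tri((215+(a[0]-390)/3,165+a[1]/3),(350+b[0]/3,115+b[1]/3)))
E
```

```text
(array([ 0.537, -0.309,  0.58 ]), [np.float64(0.009333903808389889), np.float64(0.009333903808389906)])
(array([ 0.526, -0.318,  0.593]), [np.float64(0.01413767093090394), np.float64(0.014137670930904024)])
(array([ 0.556, -0.302,  0.595]), [np.float64(0.04111424094842986), np.float64(0.041114240948429887)])
(array([ 0.598, -0.288,  0.521]), [np.float64(0.02148348367327776), np.float64(0.021483483673277935)])
```

```bash
python3 - <<'E'
from h import *
for z in (.5,.55,.6,.65):
  print(z,[plane("top",(350+a/3,115+b/3),z)[:2] for a,b in((290,115),(350,110),(378,190))])
t=arm.get_image("top");s=arm.get_image("scene")
r=lambda i,x,y,w,h,f:cv2.resize(i[y:y+h,x:x+w,::-1],None,fx=f,fy=f,interpolation=2)
g=lambda i:(255*(i/255.)**.5).astype(np.uint8)
cv2.imwrite("pics/g2.png",g(np.hstack([r(t,415,120,80,80,5),r(s,235,140,80,80,5)])))
E
```

```text
0.5 [array([ 0.594, -0.301]), array([ 0.603, -0.355]), array([ 0.529, -0.38 ])]
0.55 [array([ 0.577, -0.286]), array([ 0.585, -0.339]), array([ 0.515, -0.362])]
0.6 [array([ 0.56 , -0.272]), array([ 0.568, -0.322]), array([ 0.501, -0.345])]
0.65 [array([ 0.544, -0.258]), array([ 0.551, -0.305]), array([ 0.487, -0.327])]
```

View pics/g2.png

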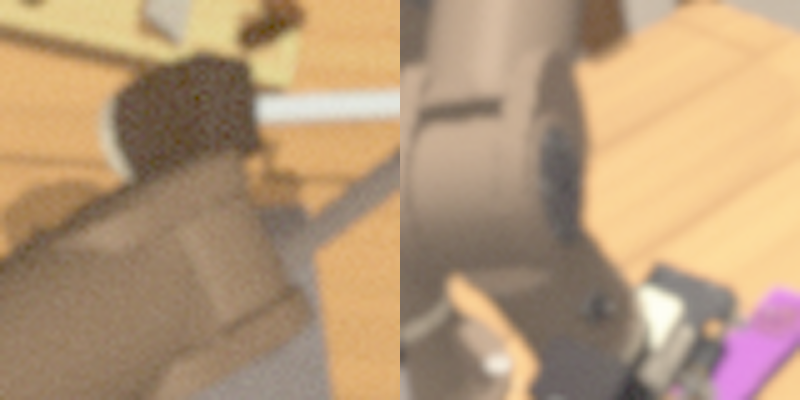

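The nearest wrist corner, at top px (463,150) and z≈0.6, is at x≈0.57, while the camera body starts at x≈0.60. I'll spend a little of the tolerance, 10 mm and 2.5° away from the camera, and approach slowly.

```bash
python3 -m pendant '{"slide":[[-0.025,0,0],[-0.022,0.01,0.01],[0,0.03,0.01],[0,0.03,0.01],[0,0.03,0],[0,0.03,0],[0,0,0]],"dr":[[0,0.12,0],[0,0.13,0],[0,0.12,0],[0,0,0],[0,0,0],[0,0,0],[0,0,0]],"claw":[0.6,0.6,0.6,0.6,0.6,0.6,0.6]}'
python3 - <<'E'
from h import *
to((.489,-.172,.197),goal())
g=goal();s=arm.observe();Rt=R.from_rotvec(s["ee_rot"]).as_matrix();print(s["force"])
ros=s["position"]+Rt@[.118,0,-.0135];print("ros",ros,"off",ros-[.617,-.166,.2135])
E
```

```text
clock: 14.8
position: [0.4855, -0.1435, 0.2159]
ee_rot: [-2.614, -0.126, -0.017]
force: [0.1, 0.2, -0.9]
width: 0.692
gripper_force: 50.0
t 14.8 p [ 0.486 -0.143  0.216] q [-0.135  0.59   0.977  1.788 -0.798  1.537 -0.363]
[[ 0.996  0.093 -0.012]
 [ 0.087 -0.861  0.501]
 [ 0.036 -0.5   -0.865]]
slide [0.001 0.115 0.007]
dr [ 0.004 -0.358 -0.016]
[ 0.076  0.244 -0.932]
ros [ 0.603 -0.14   0.232] off [-0.014  0.026  0.018]
```

```bash
python3 -m pendant '{"slide":[[0.003,0.025,0],[0.003,0.03,0.002],[0.002,0.03,0.002],[0,0.02,0.002],[0,0,0],[0,0,0],[0,0,0],[0,0,0]],"dr":[[0,0,0],[0,0,0],[0,0,0],[0,0,0],[0,0,0],[0,0,0],[0,0,0],[0,0,0]],"claw":[0.6,0.6,0.6,0.6,0.6,0.6,0.6,0.6]}'
python3 - <<'E'
from h import *
s=arm.observe();Rt=R.from_rotvec(s["ee_rot"]).as_matrix();print(s["force"],s["position"],s["joints"],np.abs(s["dq"]).max())
ros=s["position"]+Rt@[.118,0,-.0135];print("ros",ros,"off",ros-[.617,-.166,.2135])
# panel pale corners, predicted vs seen: carved-end outline
C=np.array([s["position"]+Rt@v for v in([.168,.032,-.0135],[.168,-.032,-.0135],[.06,-.032,-.0135],[.06,.032,-.0135])])
for n in("top","scene"):
    im=arm.get_image(n)[:,:,::-1].copy();P=proj(n,C);print(n,"pred ros",proj(n,ros),"corners",P.round(1).tolist())
    x0,y0=np.maximum(P.min(0).astype(int)-12,0);x1,y1=P.max(0).astype(int)+12
    h=cv2.cvtColor(im[y0:y1,x0:x1],cv2.COLOR_BGR2HSV);m=cv2.inRange(h,(14,40,110),(35,165 if n=="scene" else 190,255))
    k=max(cv2.findContours(m,0,2)[0],key=cv2.contourArea);r=cv2.minAreaRect(k)
    print(" seen",(cv2.boxPoints(r)+[x0,y0]).round(1).tolist(),cv2.contourArea(k),"vs",cv2.contourArea(P.astype(np.float32)))
E
```

```text
clock: 15.6
position: [0.491, -0.1677, 0.1998]
ee_rot: [-2.613, -0.129, -0.019]
force: [-0.2, 0.9, -0.4]
width: 0.693
gripper_force: 50.0
[-0.201  0.901 -0.367] [ 0.491 -0.168  0.2  ] [-0.074  0.637  0.956  1.758 -0.813  1.543 -0.32 ] 0.0012039601223746929
ros [ 0.609 -0.164  0.216] off [-0.008  0.002  0.002]
top pred ros [[381.696 172.338]] corners [[388.4, 158.9], [373.4, 156.8], [374.9, 188.6], [390.0, 190.0]]
 seen [[361.0, 200.0], [361.0, 144.0], [401.0, 144.0], [401.0, 200.0]] 1885.0 vs 470.1402404778637
scene pred ros [[304.305 254.334]] corners [[311.5, 267.2], [320.1, 251.5], [295.6, 241.2], [287.1, 256.4]]
 seen [[275.0, 229.0], [331.0, 229.0], [331.0, 278.0], [275.0, 278.0]] 1678.5 vs 467.7776281009428
```

```bash
python3 - <<'E'
from h import *
for n,c in(("top",(381.7,172.3)),("scene",(304.3,254.3))):
    im=arm.get_image(n)[:,:,::-1].copy();x0,y0=int(c[0])-24,int(c[1])-24;g=cv2.GaussianBlur(im[y0:y0+48,x0:x0+48],(3,3),0)
    lab=cv2.cvtColor(g,cv2.COLOR_BGR2LAB).astype(float);ref=np.median(lab[20:28,20:28].reshape(-1,3),0)
    d=np.linalg.norm((lab-ref)*[.6,1.5,1],axis=2)
    m=(d<16).astype(np.uint8);_,l=cv2.connectedComponents(cv2.morphologyEx(m,cv2.MORPH_CLOSE,np.ones((5,5))))
    print(n,ref)
    for r in l[::2]==l[24,24]: print("".join("#" if v else "." for v in r))
E
```

```text
top [124. 143. 166.]
########################################........
#######################################.........
............#####...........###########.........
.............####....................##.........
.............####....................##.........
.............####....................##.........
.............####....................##.........
............######..................##..........
............#############.......######..........
............##########################..........
............##########################..........
............###########################.........
............######################.....#########
...........#######################.....#########
...........#######################.....#########
..........######################################
.........##########.....#.......################
..........#########.............################
...........########.............##.....#########
...........########.............##.....#########
..........##########............##.....###......
##.......###########......#############.........
#
[... 598 characters left out ...]
#.............
...#####.............###############............
...####............#############......##........
...####............#############......##........
......###.........#############.......##........
..........##......############........##........
..............###############........######.....
......................#####.........############
........................###.......#.......######
............................######..............
................................................
................................................
................................................
................................................
................................................
```

```bash
python3 - <<'E'
from h import *
s=arm.observe();Rt=R.from_rotvec(s["ee_rot"]).as_matrix()
P=lambda a,b:s["position"]+Rt@[.118+a,b,-.0135]
for n in("top","scene"):
    im=cv2.GaussianBlur(arm.get_image(n)[:,:,::-1].copy(),(3,3),0);lab=cv2.cvtColor(im,cv2.COLOR_BGR2LAB).astype(float)
    at=lambda q:cv2.remap(lab.astype(np.float32),*[v.astype(np.float32).reshape(-1,1) for v in q.T],1)[:,0]
    u=np.arange(-.06,.061,.004)
    lines={"across@rosette-38":[P(-.038,b) for b in u],"along":[P(a+.03,.02) for a in u],"across@+38":[P(.038,b) for b in u],"dark ros along":[P(a,0) for a in u],"dark ros across":[P(0,a) for a in u]}
    for k,v in lines.items():
        L=at(proj(n,np.array(v)));print(n,k,"a",L[:,1].astype(int).tolist(),"L",L[:,0].astype(int).tolist())
E
```

```text
top across@rosette-38 a [150, 148, 145, 143, 143, 143, 141, 140, 139, 138, 137, 137, 138, 137, 137, 137, 137, 137, 137, 136, 136, 139, 142, 146, 149, 151, 151, 151, 151, 150, 146] L [126, 112, 98, 97, 107, 121, 134, 145, 155, 162, 167, 170, 170, 170, 171, 170, 170, 170, 170, 170, 166, 157, 146, 139, 139, 141, 143, 143, 142, 137, 138]
top along a [136, 136, 138, 139, 140, 141, 141, 141, 141, 141, 140, 141, 140, 139, 137, 137, 137, 135, 135, 137, 141, 146, 150, 151, 152, 151, 150, 150, 149, 150, 151] L [167, 162, 155, 146, 137, 129, 127, 128, 130, 134, 137, 137, 142, 146, 154, 163, 169, 173, 174, 171, 163, 155, 150, 148, 145, 140, 134, 124, 119, 128, 140]
top across@+38 a [152, 151, 151, 149, 147, 144, 142, 141, 141, 141, 139, 137, 137, 136, 135, 134, 134, 135, 135, 135, 135, 138, 141, 145, 148, 151, 151, 150, 148, 142, 134] L [146, 144, 140, 131, 124, 126, 137, 147, 155, 161, 166, 170, 171, 170, 171, 171, 173, 173, 173, 174, 173, 167, 157, 148, 143, 141, 141, 141, 139, 139, 153]
top dark ros along a [136, 138, 137, 136, 136, 137, 137, 137, 138, 140, 142, 144, 144, 143, 143, 142, 140, 
[... 1522 characters left out ...]
46, 84, 51, 53, 92, 158, 210]
scene dark ros along a [124, 122, 122, 121, 121, 122, 122, 123, 127, 134, 139, 143, 144, 142, 139, 137, 138, 140, 141, 141, 138, 135, 131, 126, 123, 121, 121, 124, 131, 141, 150] L [233, 235, 236, 237, 237, 237, 236, 232, 222, 207, 195, 186, 184, 190, 198, 203, 200, 192, 187, 187, 194, 203, 212, 224, 233, 236, 236, 227, 204, 175, 165]
scene dark ros across a [145, 147, 147, 146, 144, 143, 143, 143, 142, 141, 140, 142, 144, 143, 140, 137, 136, 138, 140, 140, 138, 138, 140, 142, 140, 136, 134, 132, 134, 137, 138] L [196, 189, 185, 191, 197, 200, 200, 198, 196, 197, 196, 189, 183, 186, 195, 203, 203, 196, 189, 188, 194, 195, 182, 155, 120, 88, 68, 64, 84, 121, 144]
```

The measured panel edges and rosette agree with the prediction to within 2–4 mm in both views, and the arm is still. Handing in.

```bash
python3 -c "
from cell import arm
print(arm.sign_off())"
```

```text
the job is handed in; nothing more can be done
None
```

The panel is held steady at the inspection point with the button swung clear, and the job was handed in at about 16 s. By my own measurement the rosette is about 8 mm off the focus point and the face about 2.5° off square, within the limits; the judge's verdict was not shown.

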